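# Close the twin-screw cure press evenly on a potting cup

## Task

Slide the black potting cup along the press bed until it is fully home against the two stop pins, gently. Then wind the press plate down on it with the two wing knobs, turn and turn about in small steps so that the crossbeam stays square (it must never cock by more than one and a half degrees), until each knob takes about 0.75 N m to turn, which is 0.3 more than it does running free. Leave the cup clamped so with the beam level; do not crush the cup or disturb the things around the press.

Things in the scene. Friction and masses are not known exactly. Their poses are not given: they have to be found in the camera images.
- press: fixed grey bench press, 242 x 222 mm base, 167 mm high. Origin at table height under the cup's home; +x = the way the cup is pushed in, +y along the crossbeam to the near knob, z up. Steel bed (top z 20 mm, x -160 to 56) between guide strips at y = +-58.5 mm, 32 mm high. Portal at x = 0: two uprights at y = +-99 and a bridge, 32 mm wide in x, z 111 to 127
- home (a point): where the centre of the cup's underside is when the cup is home: on the bed, under the plate; the cup then touches both stop pins (14 mm diameter, 20 mm tall above the bed, beyond the cup at x 52, y +-36 mm). z up
- cup: black round potting cup lying on the bed outside the portal, 85 to 105 mm short of home: 113 mm diameter, 30 mm high, 0.17 kg, open top with two bosses inside; origin at the centre of its underside, z up. It slides on the bed between the guides with 2 mm play each side
- knob_near (a joint): turn of the knob at the press's +y end (nearer the robot), rad; + is clockwise from above and lowers that end of the beam 3.0 mm per rad; range -0.5 to 6.3, 0 at the start. It drags with 0.45 N m and stays where it is left, also under load. Each knob bears half the plate's load on the cup, 0.003 N m per N: a rise of about 0.25 N m per rad past contact if both are turned alike
- knob_far (a joint): turn of the knob at the press's -y end (the farther one); same behaviour. Turning one knob raises the load on the other too, so after a long step the last reading counts most; after short ones the mean of both is true. While turning, the moment is drag plus load; at rest just after a short turn (under 0.45 rad) the drag may come out reversed, so judge by the rise over the same reading when free
- knob_near_grip (a point): on the near knob's axis, 4 mm below the top of its grip bar: the TCP's place when gripping. The black bar is 52 mm long, 14 mm thick, 27 mm high, on a skirt of 37 mm diameter whose top is 23 mm below this point. The point turns with the knob: its x axis runs along the bar, z up. 156 mm from the other knob
- knob_far_grip (a point): the same point of the far knob
- beam: crossbeam carried by the two screws (78 mm either side of its middle), dark steel, 172 x 30 x 20 mm; origin at its middle, z up when square, +y to the near end. Jams between the uprights at 1.7 degrees. Under it a 105 mm round steel plate on a rubber buffer packed with unknown shims, so it meets the cup anywhere from 0.3 to 1.9 rad of both knobs: feel for it
- spare_cup: another black potting cup, 115 mm, 32 mm high, standing right of the press; leave alone; origin at the centre of its underside
- timer: small grey pour timer, 60 x 66 x 24 mm, left of the press; leave alone; origin at the centre of its underside
- hex_keys: folded red hex key set, 38 x 95 x 22 mm, left of the press; leave alone; origin at the centre of its underside
- scraper: wooden-handled scraper, 188 x 70 x 21 mm, left of the press; leave alone; origin at the centre of its underside

How it is judged:
By the outcome, as a careful person would: the job done as asked, in the order asked, and still so for the second after the job is handed in, with the robot touching nothing.
It also fails if it takes over 72 s, if anything falls off the work surface, if the arm or the gripper's body presses on something with over 40 N, if the wrist force passes 120 N, or if a joint passes its speed limit or range.

## Robot

A 7-joint arm with a two-finger parallel gripper is mounted at the origin on a cart in front of the work surface, level with it; the furniture and walls round the work are solid. World frame = base frame: x ahead of the robot, y to its left, z up, the work surface at z = 0. Lengths are in m, angles in rad, forces in N, time in s.
With the tool pointing down it reaches from about 0.4 to 0.85 m from the base axis. Payload 4.5 kg.
Tool frame: the origin (TCP) lies between the finger pads, 19 mm behind the fingertips; this is the grasp point; z points along the fingers, y is the line along which they close (so a half turn about z gives the same grasp; the last joint's range is limited). The gripper opens to 88 mm and grips with 3 to 60 N. Pads are 18 mm wide; open, the fingers measure 123 mm over their backs; the gripper's body (75 mm by 187 mm) begins 45 mm behind the grasp point.
Start: joints at [1.162, 0.689, -0.195, 1.565, 0.157, 0.902, -0.215], TCP at [0.268, -0.565, 0.257] pointing down, gripper open.
Joint ranges: [-3.01, 3.01], [-0.46, 2.08], [-1.47, 1.51], [0.13, 2.56], [-1, 4.14], [0.04, 2.09], [-2.66, 2.66]. Speed limits (rad/s): [2.57, 2.57, 3.14, 3.14, 3.14, 3.14, 3.14].

## Interface

Orientations are given as a unit quaternion [x, y, z, w].
In Python, from plant import r gives the robot as it stands.
- The arm moves only by the tool play_rows, never from a script. Its arguments are lists of equal length, an entry for each row: "translation": the shift along the tool's x, y, z in m, a list of three; "delta_rot": the turn, a rotation vector about the tool's x, y, z in degrees, a list of three; "grip": the opening, from -1 (shut) to 1 (fully open). In form: {"translation": [[x, y, z], ...], "delta_rot": [[rx, ry, rz], ...], "grip": [grip, ...]}. A call has 1 to 20 rows; each row shifts and turns the commanded pose from where the row before left it, along the tool's axes as they then stand; what a row does not reach is not made up. A row lasts 1/8 s, in which the tool goes at most 62.5 mm and 10.7 degrees, less where a joint would pass 70% of its speed; a pose out of reach is approached as far as the arm can. A call with a gripper value outside its range is refused whole. The fingers move at their own pace and stop on an object; "squeeze" is the grip in N (left out, the last holds). Time passes only in rows, so rows that do not move let the fingers close. It gives the time, the measured TCP pose, the force, the opening and the grip force at its end, in the units of the state.
- r.get_state(): the state, without advancing time (a new reading comes with each control period).
- r.snapshot(name): name is "scene" or "side" or "wrist"; returns the picture (400x640x3 uint8, blue, green, red); there is no depth.
- r.get_calibration(name): a dict with "intrinsics" (3x3 intrinsics, pixels), "k1" (the pictures are not rectified: a ray, as slopes to the right and down, at radius r is drawn at 1 + k1 r^2 times it, then the intrinsics apply), "eye" and "rotation" of the camera in the world. Camera axes: x right, y up, looking along -z (the intrinsics and any distortion apply to the point x, -y, -z); pixel columns grow to the right and rows downward; lengths in m; the calibration is good to about 2 mm. A picture is of the moment at which its call begins: read the wrist's pose just before it. get_calibration takes no time and is no camera call; for the wrist camera it gives the pose at the moment of the call.
- r.finish_job(): hands the job in; it is judged then, once.
Trained networks look in the newest picture that a camera, given by its name, has taken for a name from the list of things; names that differ only in an ending like _2 or _b are one class to them, and where a whole thing is asked for, a point or a joint stands for the part that bears it (a point fixed in the world has none). Each returns a list of dicts, best first, with "confidence" (0 to 1); they miss things now and then, are a little off and sometimes report something else, mostly with a low value. They report only what shows in the picture. A call takes as long as a camera call.
- r.look_for(camera, target): "point" ([x, y, z] in m, in world coordinates, good to about 4 mm: the middle of the surface that is visible of it).
- r.silhouettes(camera, target): "pixels" (400x640 bool, what is visible of it).
The state is a dict: "clock": time; "q": joint angles; "qd": joint speeds; "joint_torque": joint torques, N m; "tool_pos": TCP position; "eef_rot": TCP orientation; "contact_force": force on the tool from outside, world axes, zero at the start; "moment": the same for the moment, N m; "opening": opening from 0.0 (shut) to 1.0 (fully open); "finger_force": force on a finger pad.
Only numpy, scipy, OpenCV 4.12 (cv2) and the standard library are available. Lean on these libraries where they do the work, as an engineer would, in place of code of your own. Each camera call takes 0.05 s, during which the arm holds its last target. There are 200 camera calls.

## Working session

There is one attempt and no reset: what is moved stays moved. The work goes in short steps, Python scripts to look and compute and a tool call to move; the robot and the scene stay as the last step left them, time stands still between calls to the robot, and variables do not carry over. Pictures are saved under pics/ and viewed, at most 10 in all, crops included, and the job is handed in when it is done.

Besides the shell and the picture viewer there is one more tool, called after ">>>" as name(argument=value, ...) on one line, values as JSON. play_rows: Moves the arm, as the interface text tells. Its arguments: {"type":"object","properties":{"translation":{"type":"array","items":{"type":"array","items":{"type":"number"}}},"delta_rot":{"type":"array","items":{"type":"array","items":{"type":"number"}}},"grip":{"type":"array","items":{"type":"number"}},"squeeze":{"type":"number"}},"required":["translation","delta_rot","grip"]}

```bash
ls; mkdir -p pics
cat > h.py <<'E'
import numpy as np, cv2
from scipy.spatial.transform import Rotation as R
from plant import r
def proj(c,P):
    P=np.atleast_2d(P); p=(P-np.array(c['eye']))@np.array(c['rotation'])
    s=np.c_[p[:,0]/-p[:,2],-p[:,1]/-p[:,2]]; s=s*(1+c['k1']*(s**2).sum(1,keepdims=True))
    K=np.array(c['intrinsics']); return s@K[:2,:2].T+K[:2,2]
def ray(c,uv):
    K=np.array(c['intrinsics']); d=np.linalg.solve(K[:2,:2],np.array(uv)-K[:2,2]); s=d.copy()
    for _ in range(20): s=d/(1+c['k1']*(s@s))
    return np.array(c['eye']), np.array(c['rotation'])@np.array([s[0],-s[1],-1])
def atz(c,uv,z):
    e,d=ray(c,uv); return e+d*(z-e[2])/d[2]
E
python3 - <<'E'
from h import *
np.set_printoptions(precision=4,suppress=True)
s=r.get_state(); print({k:np.round(v,3) for k,v in s.items()})
for n in ['scene','side']:
    im=r.snapshot(n); cv2.imwrite(f'pics/{n}0.png',im)
    c=r.get_calibration(n); print(n,c)
    for t in ['press','cup','knob_near','knob_far','beam','spare_cup','timer','hex_keys','scraper']:
        print(t,[(np.round(d['point'],3),round(d['confidence'],2)) for d in r.look_for(n,t)[:3]])
E
```

```text
pics
{'clock': np.float64(0.0), 'q': array([ 1.162,  0.69 , -0.195,  1.566,  0.157,  0.903, -0.215]), 'qd': array([-0.   ,  0.001,  0.   , -0.   ,  0.   ,  0.001, -0.001]), 'joint_torque': array([ -0.001, -52.756,  -1.267, -15.343,  -0.053,   0.007,   0.   ]), 'tool_pos': array([ 0.267, -0.564,  0.257]), 'eef_rot': array([ 0.976,  0.22 , -0.   , -0.001]), 'contact_force': array([-0.375,  0.15 , -0.249]), 'moment': array([ 0.028,  0.008, -0.054]), 'finger_force': np.float64(0.0), 'opening': np.float64(1.0)}
scene {'intrinsics': array([[499.136 ,   0.    , 322.8939],
       [  0.    , 499.136 , 186.4978],
       [  0.    ,   0.    ,   1.    ]]), 'k1': 0.029469700169184827, 'eye': array([-0.1848,  1.0209,  1.2416]), 'rotation': array([-0.1261,  0.3689,  0.8688, -0.3052])}
press [(array([0.503, 0.045, 0.038]), 0.66)]
cup [(array([ 0.556, -0.092,  0.039]), 0.72), (array([ 0.446, -0.263,  0.016]), 0.71)]
knob_near [(array([0.441, 0.027, 0.154]), 0.68)]
knob_far [(array([0.59 , 0.048, 0.149]), 0.67)]
beam [(array([0.518, 0.044, 0.071]), 0.56), (array([0.5  , 0.045, 0.038]), 0.26)]
spare_cup
[... 205 characters left out ...]
.01 ]), 0.73)]
side {'intrinsics': array([[456.46  ,   0.    , 320.5186],
       [  0.    , 456.46  , 203.6461],
       [  0.    ,   0.    ,   1.    ]]), 'k1': 0.04352945789542877, 'eye': array([0.2721, 1.09  , 0.923 ]), 'rotation': array([-0.0484,  0.4303,  0.8927, -0.1246])}
press [(array([0.516, 0.049, 0.062]), 0.63)]
cup []
knob_near [(array([0.438, 0.023, 0.14 ]), 0.68)]
knob_far [(array([0.594, 0.05 , 0.14 ]), 0.61)]
beam [(array([0.519, 0.045, 0.076]), 0.86)]
spare_cup [(array([ 0.453, -0.268,  0.016]), 0.55)]
timer [(array([0.437, 0.316, 0.021]), 0.78), (array([0.596, 0.044, 0.138]), 0.31)]
hex_keys [(array([0.586, 0.303, 0.022]), 0.97)]
scraper [(array([0.469, 0.526, 0.011]), 0.76)]
```

```bash
sed -i "s/^def proj/def rot(c): return R.from_quat(c['rotation']).as_matrix()\ndef proj/; s/np.array(c\['rotation'\])/rot(c)/" h.py
python3 - <<'E'
import cv2,numpy as np
a=cv2.imread('pics/scene0.png');b=cv2.imread('pics/side0.png')
a=cv2.resize(a[60:340,170:520],None,fx=2.2,fy=2.1);b=cv2.resize(b[60:340,170:520],None,fx=2.2,fy=2.1)
cv2.imwrite('pics/a.png',a);cv2.imwrite('pics/b.png',b)
E
```

```text
(no output)
```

View pics/a.png

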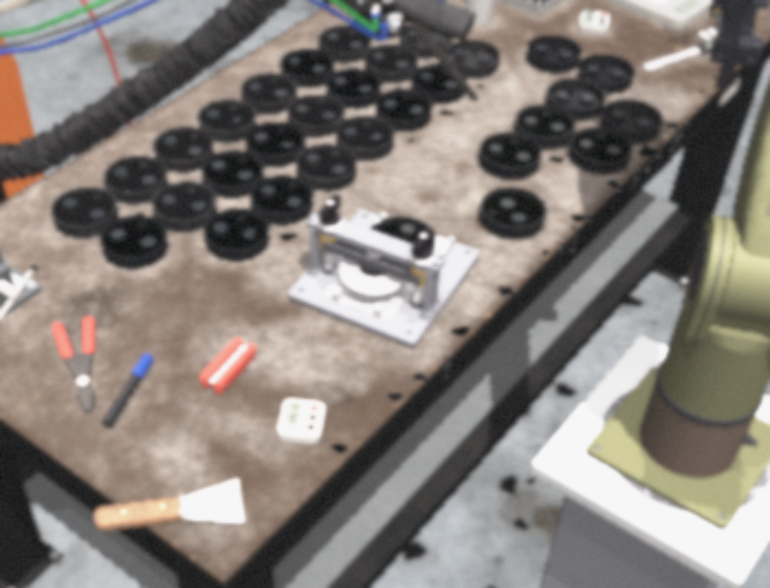

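View pics/side0.png

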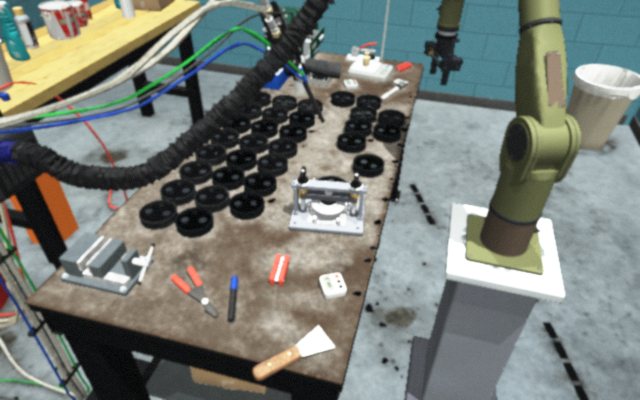

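```bash
cat >> h.py <<'E'
def rows(target, ang, n, p0=None, a0=None):
    """rows to go to world target, tool x azimuth ang (deg), tool down; prints local steps"""
    s=r.get_state(); m=R.from_quat(s['eef_rot']).as_matrix()
    p=np.array(s['tool_pos']) if p0 is None else np.array(p0)
    a=np.degrees(np.arctan2(m[1,0],m[0,0])) if a0 is None else a0
    d=(np.array(target)-p)/n; da=(ang-a+180)%360-180; da/=n; T=[]
    for i in range(n):
        t=np.radians(a+i*da); c,q=np.cos(t),np.sin(t)
        T.append([round(float(v),4) for v in (d[0]*c+d[1]*q, d[0]*q-d[1]*c, -d[2])])
    print('n',n,'T',T if abs(da)>.01 else T[0],'rz/row',round(-da,3),'az now',round(a,2))
E
python3 - <<'E'
from h import *
print(r.get_calibration('wrist'))
rows([.49,-.03,.33],99,18)
E
```

```text
{'intrinsics': array([[306.04657756,   0.        , 319.28103431],
       [  0.        , 306.04657756, 205.39081765],
       [  0.        ,   0.        ,   1.        ]]), 'k1': -0.05615420673461434, 'eye': array([ 0.3261275 , -0.53717221,  0.3844253 ]), 'rotation': array([-0.10855458,  0.06831004, -0.52972072,  0.83841851])}
n 18 T [[0.0239, -0.0216, -0.004], [0.0254, -0.0198, -0.004], [0.0267, -0.0179, -0.004], [0.0279, -0.016, -0.004], [0.029, -0.014, -0.004], [0.0299, -0.0118, -0.004], [0.0307, -0.0097, -0.004], [0.0313, -0.0075, -0.004], [0.0317, -0.0052, -0.004], [0.032, -0.0029, -0.004], [0.0322, -0.0007, -0.004], [0.0321, 0.0016, -0.004], [0.0319, 0.0039, -0.004], [0.0316, 0.0062, -0.004], [0.031, 0.0084, -0.004], [0.0304, 0.0106, -0.004], [0.0295, 0.0128, -0.004], [0.0285, 0.0148, -0.004]] rz/row -4.09 az now 25.38
```

>>> play_rows(translation=[[0.0239,-0.0216,-0.004],[0.0254,-0.0198,-0.004],[0.0267,-0.0179,-0.004],[0.0279,-0.016,-0.004],[0.029,-0.014,-0.004],[0.0299,-0.0118,-0.004],[0.0307,-0.0097,-0.004],[0.0313,-0.0075,-0.004],[0.0317,-0.0052,-0.004],[0.032,-0.0029,-0.004],[0.0322,-0.0007,-0.004],[0.0321,0.0016,-0.004],[0.0319,0.0039,-0.004],[0.0316,0.0062,-0.004],[0.031,0.0084,-0.004],[0.0304,0.0106,-0.004],[0.0295,0.0128,-0.004],[0.0285,0.0148,-0.004],[0,0,0]], delta_rot=[[0,0,-4.09],[0,0,-4.09],[0,0,-4.09],[0,0,-4.09],[0,0,-4.09],[0,0,-4.09],[0,0,-4.09],[0,0,-4.09],[0,0,-4.09],[0,0,-4.09],[0,0,-4.09],[0,0,-4.09],[0,0,-4.09],[0,0,-4.09],[0,0,-4.09],[0,0,-4.09],[0,0,-4.09],[0,0,-4.09],[0,0,0]], grip=[-1,-1,-1,-1,-1,-1,-1,-1,-1,-1,-1,-1,-1,-1,-1,-1,-1,-1,-1])

```text
clock: 3.38
tool_pos: [0.4908, -0.0274, 0.33]
eef_rot: [0.648, 0.762, 0.001, 0.0]
contact_force: [-0.4, -0.4, -0.2]
opening: 0.004
finger_force: 0.0
```

Run:
```python
from h import *
np.set_printoptions(precision=4,suppress=True)
s=r.get_state(); print(s['clock'],s['tool_pos'],s['eef_rot'],s['q'],s['contact_force'],s['moment'],s['opening'])
c=r.get_calibration('wrist'); im=r.snapshot('wrist'); cv2.imwrite('pics/w1.png',im); print(c['eye'],c['rotation'])
import pickle; pickle.dump(c,open('w1.pkl','wb'))
for t in ['press','cup','knob_near','knob_far','beam']:
    print(t,[(np.round(d['point'],3),round(d['confidence'],2)) for d in r.look_for('wrist',t)[:3]])
for t in ['knob_near','knob_far','cup']:
    for d in r.silhouettes('wrist',t)[:3]:
        m=d['pixels'].astype(np.uint8); ys,xs=np.nonzero(m); k=max(cv2.findContours(m,0,1)[0],key=cv2.contourArea)
        print(t,d['confidence'],m.sum(),xs.mean(),ys.mean(),cv2.minAreaRect(k)); cv2.imwrite(f'pics/m_{t}.png',m*255); break
```

```text
3.375 [ 0.4908 -0.0274  0.33  ] [0.6478 0.7618 0.0013 0.0002] [ 0.3618  0.4649 -0.6047  1.8467  0.3228  0.9269 -0.2278] [-0.4398 -0.362  -0.2369] [-0.0541 -0.075  -0.005 ] 0.003678092295680483
[0.4796 0.0363 0.457 ] [-0.1274 -0.0117  0.0803  0.9885]
press [(array([0.515, 0.023, 0.035]), 0.6)]
cup []
knob_near [(array([0.446, 0.017, 0.168]), 0.82)]
knob_far [(array([0.595, 0.047, 0.164]), 0.92)]
beam [(array([0.523, 0.047, 0.062]), 0.63)]
knob_near 0.77 1306 279.8713629402757 139.51607963246553 ((280.95001220703125, 138.84999084472656), (55.3398551940918, 34.152591705322266), 71.56504821777344)
knob_far 0.82 1490 433.96174496644295 139.8986577181208 ((430.8724670410156, 140.0310516357422), (35.62651443481445, 56.38788604736328), 4.763641834259033)
cup 0.7 4675 347.47486631016045 207.93347593582888 ((347.428955078125, 208.92144775390625), (81.14863586425781, 71.81029510498047), 2.8624050617218018)
```

View pics/w1.png

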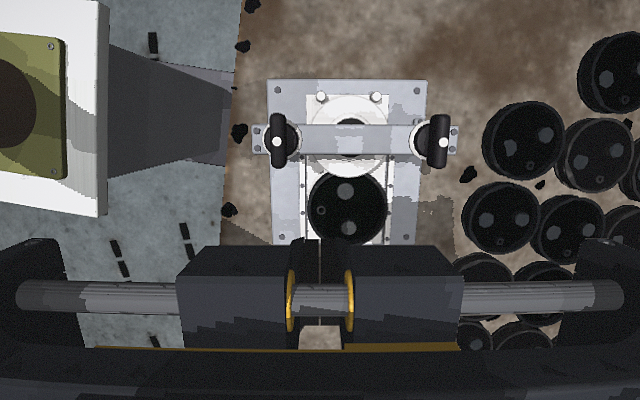

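Run:
```python
import cv2
a=cv2.imread('pics/w1.png'); cv2.imwrite('pics/w1c.png',cv2.resize(a[70:250,250:470],None,fx=3.6,fy=3.3,interpolation=cv2.INTER_CUBIC))
```

```text
(no output)
```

View pics/w1c.png

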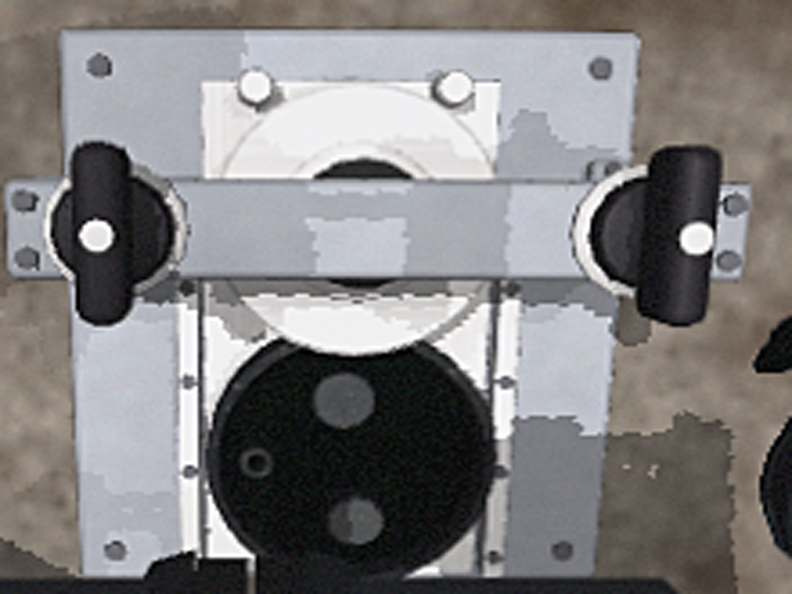

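Run:
```python
from h import *
import pickle
np.set_printoptions(precision=4,suppress=True)
c=pickle.load(open('w1.pkl','rb'))
f=lambda u,v,z: atz(c,(250+u/3.6,70+v/3.3),z)
N=f(96,236,.167);F=f(697,238,.167); d=N-F
print(N,F,np.linalg.norm(d),'mid',(N+F)/2,'yaw press x',np.degrees(np.arctan2(d[1],d[0]))-90)
P1=f(257,88,.04);P2=f(456,86,.04); e=P1-P2; print(P1,P2,np.linalg.norm(e),np.degrees(np.arctan2(e[1],e[0]))-90)
for (a,b) in [((102,147),(105,320)),((685,150),(672,322))]:
    A=f(*a,.163);B=f(*b,.163);print('bar az',np.degrees(np.arctan2(*(A-B)[[1,0]])),np.linalg.norm(A-B))
th=np.radians(99.0); 
th=np.arctan2(d[1],d[0])-np.pi/2; X=np.array([np.cos(th),np.sin(th),0])
print('home from pins',(P1+P2)/2-.052*X)
for nm,(a,b) in dict(cupL=((207,450),(495,450)),).items():
    A=f(*a,.05);B=f(*b,.05);print(nm,A,B,np.linalg.norm(A-B))
print('cup back rim px',f(352,575,.05), 'front', f(352,345,.05))
h=(N+F)/2; h[2]=0; print('xp back', (f(352,575,.05)-h)@X)
```

```text
[0.4435 0.0157 0.167 ] [0.5981 0.041  0.167 ] 0.1566957736833285 mid [0.5208 0.0284 0.167 ] yaw press x -260.71891739957346
[0.4774 0.0729 0.04  ] [0.5482 0.0856 0.04  ] 0.07185852727698952 -259.8545249440588
bar az 98.4927395951066 0.04875705222304389
bar az 100.37525314567579 0.04897668728864378
home from pins [0.5212 0.0279 0.04  ]
cupL [ 0.4821 -0.0728  0.05  ] [ 0.5911 -0.055   0.05  ] 0.11040877271211315
cup back rim px [ 0.5472 -0.1188  0.05  ] front [ 0.5287 -0.0205  0.05  ]
xp back -0.1494478109987896
```

>>> play_rows(translation=[[-0.0225,0.0065,0.035],[-0.0225,0.0065,0.035],[-0.0225,0.0065,0.035],[-0.0225,0.0065,0.035],[-0.0225,0.0065,0.035],[-0.0225,0.0065,0.035],[0,0,0.019],[0,0,0.019],[0,0,0.019],[0,0,0.018],[0,0,0]], delta_rot=[[0,0,-0.35],[0,0,0],[0,0,0],[0,0,0],[0,0,0],[0,0,0],[0,0,0],[0,0,0],[0,0,0],[0,0,0],[0,0,0]], grip=[-1,-1,-1,-1,-1,-1,-1,-1,-1,-1,-1])

```text
clock: 5.2
tool_pos: [0.5493, -0.157, 0.0432]
eef_rot: [0.647, 0.762, -0.001, -0.001]
contact_force: [0.6, -0.0, 0.2]
opening: 0.006
finger_force: 0.0
```

```bash
cat >> h.py <<'E'
H=np.array([.521,.028,0]); TH=np.radians(99.6); X=np.array([np.cos(TH),np.sin(TH),0]); Y=np.array([-np.sin(TH),np.cos(TH),0])
def st():
    s=r.get_state(); p=np.array(s['tool_pos']); m=R.from_quat(s['eef_rot']).as_matrix(); f=np.array(s['contact_force'])
    print('t',round(float(s['clock']),2),'xp,yp,z mm',np.round(1e3*np.array([(p-H)@X,(p-H)@Y,p[2]]),1),'az',round(np.degrees(np.arctan2(m[1,0],m[0,0])),2),'tilt',np.round(np.degrees(m[:2,2]),2),
     'F press',np.round([f@X,f@Y,f[2]],2),'M',np.round(s['moment'],3),'open',round(float(s['opening']),3),'ff',round(float(s['finger_force']),1),'q7',round(float(s['q'][6]),2)); return s
E
python3 - <<'E'
from h import *
st(); cv2.imwrite('pics/w2.png',r.snapshot('wrist'))
E
```

```text
t 5.2 xp,yp,z mm [-187.1    2.9   43.2] az 99.35 tilt [-0.14  0.01] F press [-0.15 -0.58  0.23] M [-0.046 -0.047 -0.007] open 0.006 ff 0.0 q7 -0.26
```

View pics/w2.png

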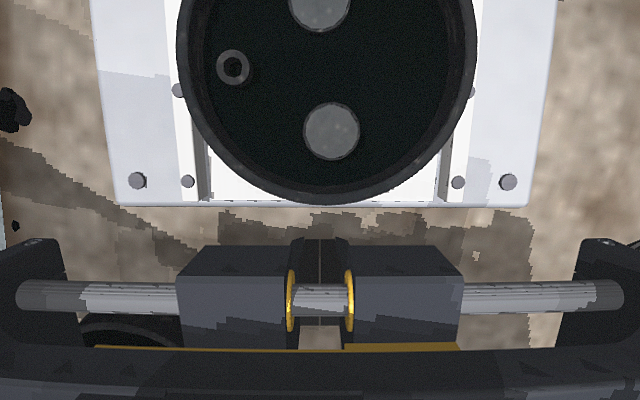

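>>> play_rows(translation=[[0.005,0.0015,0],[0.005,0.0015,0],[0.003,0,0],[0.003,0,0],[0.003,0,0],[0.006,0,0],[0.006,0,0],[0.006,0,0],[0.006,0,0],[0.006,0,0],[0.006,0,0],[0.006,0,0],[0.006,0,0],[0.006,0,0],[0.006,0,0],[0.006,0,0],[0.006,0,0],[0.006,0,0],[0.004,0,0],[0.002,0,0]], delta_rot=[[0,0,0],[0,0,0],[0,0,0],[0,0,0],[0,0,0],[0,0,0],[0,0,0],[0,0,0],[0,0,0],[0,0,0],[0,0,0],[0,0,0],[0,0,0],[0,0,0],[0,0,0],[0,0,0],[0,0,0],[0,0,0],[0,0,0],[0,0,0]], grip=[-1,-1,-1,-1,-1,-1,-1,-1,-1,-1,-1,-1,-1,-1,-1,-1,-1,-1,-1,-1])

```text
clock: 7.75
tool_pos: [0.5364, -0.0545, 0.0444]
eef_rot: [0.647, 0.762, -0.0, 0.0]
contact_force: [-0.4, -1.0, -0.7]
opening: 0.003
finger_force: 0.4
```

Run:
```python
from h import *
st(); cv2.imwrite('pics/w3.png',r.snapshot('wrist'))
```

```text
t 7.75 xp,yp,z mm [-84.   -1.4  44.4] az 99.36 tilt [ 0. -0.] F press [-0.95  0.56 -0.72] M [-0.264 -0.161 -0.008] open 0.003 ff 0.4 q7 -0.45
```

View pics/w3.png

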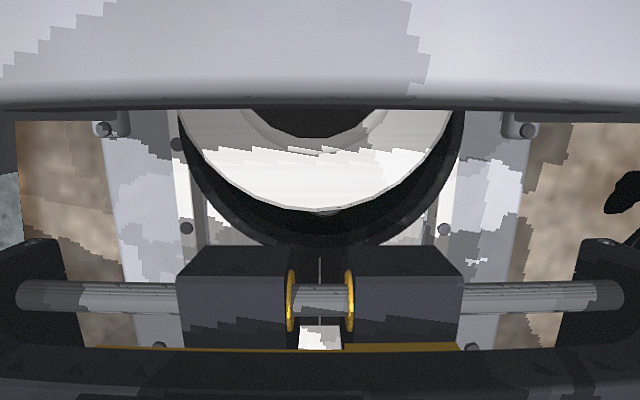

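>>> play_rows(translation=[[0.002,0,0],[0.002,0,0],[0.002,0,0],[0.001,0,0],[0.001,0,0],[0.001,0,0],[0,0,0]], delta_rot=[[0,0,0],[0,0,0],[0,0,0],[0,0,0],[0,0,0],[0,0,0],[0,0,0]], grip=[-1,-1,-1,-1,-1,-1,-1])

```text
clock: 8.68
tool_pos: [0.535, -0.0458, 0.0444]
eef_rot: [0.647, 0.762, 0.0, -0.0]
contact_force: [0.7, 0.1, 0.5]
opening: 0.007
finger_force: 0.3
```

```bash
python3 -c "
from h import *
st()"
```

```text
t 8.68 xp,yp,z mm [-75.1  -1.4  44.4] az 99.35 tilt [0.01 0.01] F press [-0.03 -0.68  0.51] M [-0.139 -0.098 -0.022] open 0.007 ff 0.3 q7 -0.46
```

>>> play_rows(translation=[[0.001,0,0],[0.001,0,0],[0.001,0,0],[0.001,0,0],[0.001,0,0],[0,0,0]], delta_rot=[[0,0,0],[0,0,0],[0,0,0],[0,0,0],[0,0,0],[0,0,0]], grip=[-1,-1,-1,-1,-1,-1])

```text
clock: 9.43
tool_pos: [0.5341, -0.0408, 0.0444]
eef_rot: [0.647, 0.762, 0.0, -0.0]
contact_force: [-0.1, -1.0, -0.5]
opening: 0.003
finger_force: 0.2
```

```bash
python3 -c "
from h import *
st()"
```

```text
t 9.43 xp,yp,z mm [-70.   -1.4  44.4] az 99.36 tilt [-0.    0.01] F press [-0.93  0.24 -0.48] M [-0.164 -0.1   -0.012] open 0.003 ff 0.2 q7 -0.47
```

>>> play_rows(translation=[[0.001,0,0],[0.001,0,0],[0.001,0,0],[0,0,0]], delta_rot=[[0,0,0],[0,0,0],[0,0,0],[0,0,0]], grip=[-1,-1,-1,-1])

```text
clock: 9.93
tool_pos: [0.5337, -0.0378, 0.0444]
eef_rot: [0.647, 0.762, 0.0, -0.0]
contact_force: [0.3, -1.0, 0.1]
opening: 0.002
finger_force: 0.3
```

```bash
python3 -c "
from h import *
st()"
```

```text
t 9.93 xp,yp,z mm [-67.   -1.5  44.4] az 99.36 tilt [0.   0.01] F press [-1.02 -0.14  0.13] M [-0.154 -0.11  -0.021] open 0.002 ff 0.3 q7 -0.48
```

>>> play_rows(translation=[[0.001,0,0],[0.001,0,0],[0,0,0]], delta_rot=[[0,0,0],[0,0,0],[0,0,0]], grip=[-1,-1,-1])

```text
clock: 10.3
tool_pos: [0.5333, -0.0362, 0.0444]
eef_rot: [0.647, 0.762, -0.0, 0.0]
contact_force: [-0.0, -1.5, 1.5]
opening: 0.006
finger_force: 0.7
```

```bash
python3 -c "
from h import *
st()"
```

```text
t 10.3 xp,yp,z mm [-65.4  -1.4  44.4] az 99.34 tilt [-0.01 -0.02] F press [-1.44  0.28  1.54] M [-0.292 -0.131  0.022] open 0.006 ff 0.7 q7 -0.48
```

>>> play_rows(translation=[[0.001,0,0],[0,0,0]], delta_rot=[[0,0,0],[0,0,0]], grip=[-1,-1])

```text
clock: 10.55
tool_pos: [0.533, -0.0361, 0.0444]
eef_rot: [0.647, 0.762, -0.001, 0.0]
contact_force: [0.2, -4.8, -0.0]
opening: 0.006
finger_force: 1.9
```

```bash
python3 -c "
from h import *
st()"
```

```text
t 10.55 xp,yp,z mm [-65.2  -1.2  44.4] az 99.3 tilt [-0.02 -0.08] F press [-4.73  0.55 -0.05] M [-0.845 -0.094  0.002] open 0.006 ff 1.9 q7 -0.48
```

>>> play_rows(translation=[[0.0005,0,0],[0,0,0],[-0.01,0,0],[-0.02,0,0],[-0.02,0,-0.01],[0,0,-0.05],[0,0,-0.05],[0,0,-0.05],[0,0,-0.04],[0.028,-0.02,0],[0.028,-0.02,0],[0.028,-0.02,0],[0.03,-0.02,0],[0,0,0]], delta_rot=[[0,0,0],[0,0,0],[0,0,0],[0,0,0],[0,0,0],[0,0,0],[0,0,0],[0,0,0],[0,0,0],[0,0,0],[0,0,0],[0,0,0],[0,0,0],[0,0,0]], grip=[-1,-1,-1,-1,-1,-1,-1,-1,0,0,0,0,0,0])

```text
clock: 12.3
tool_pos: [0.4422, 0.018, 0.2448]
eef_rot: [0.645, 0.764, 0.0, -0.001]
contact_force: [0.9, -0.2, -0.3]
opening: 0.5
finger_force: 0.0
```

Run:
```python
from h import *
st(); c=r.get_calibration('wrist'); im=r.snapshot('wrist'); cv2.imwrite('pics/w4.png',im)
import pickle; pickle.dump(c,open('w4.pkl','wb'))
print(proj(c,[H+.0785*Y+[0,0,.167],H-.0782*Y+[0,0,.167],H+.052*X+.036*Y+[0,0,.04],H+.052*X-.036*Y+[0,0,.04]]))
```

```text
t 12.3 xp,yp,z mm [  3.3  79.4 244.8] az 99.69 tilt [-0.03  0.08] F press [-0.39 -0.89 -0.3 ] M [-0.071 -0.11  -0.012] open 0.5 ff 0.0 q7 -0.45
[[321.19066259 224.9965711 ]
 [536.89455526 224.93616956]
 [360.52500195 141.03576077]
 [427.3861183  141.61033506]]
```

View pics/w4.png

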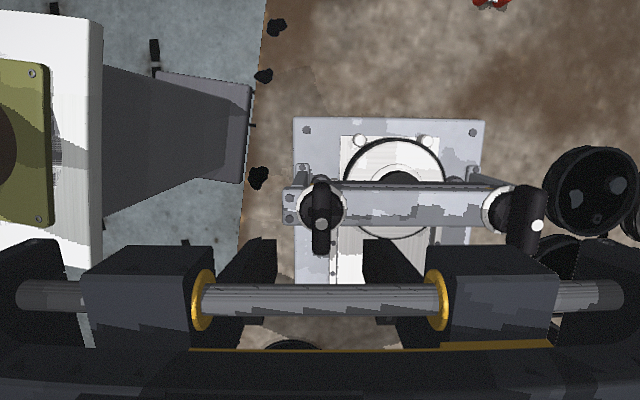

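>>> play_rows(translation=[[-0.0026,0.0009,0.026],[0,0,0.026],[0,0,0.02],[0,0,0.0098],[0,0,0],[0,0,0],[0,0,0]], delta_rot=[[0,0,0],[0,0,0],[0,0,0],[0,0,0],[0,0,0],[0,0,0],[0,0,0]], grip=[0,0,0,0,-1,-1,-1], squeeze=60)

```text
clock: 13.22
tool_pos: [0.4455, 0.0131, 0.1632]
eef_rot: [0.647, 0.762, 0.0, 0.0]
contact_force: [-2.8, 1.0, 0.9]
opening: 0.181
finger_force: 2.9
```

```bash
python3 -c "
from h import *
st()"
```

```text
t 13.22 xp,yp,z mm [ -2.1  76.9 163.2] az 99.32 tilt [0.08 0.  ] F press [1.42 2.58 0.93] M [-0.053  0.834 -0.054] open 0.181 ff 2.9 q7 -0.59
```

>>> play_rows(translation=[[0.0028,-0.001,0],[0,0,0]], delta_rot=[[0,0,0],[0,0,0]], grip=[-1,-1])

```text
clock: 13.48
tool_pos: [0.4443, 0.0131, 0.1631]
eef_rot: [0.648, 0.761, -0.001, 0.002]
contact_force: [2.5, -6.1, 0.8]
opening: 0.153
finger_force: 60.0
```

```bash
python3 -c "
from h import *
st()"
```

```text
t 13.47 xp,yp,z mm [ -1.9  78.1 163.1] az 99.18 tilt [ 0.07 -0.23] F press [-6.43 -1.46  0.85] M [-1.322 -0.475  0.06 ] open 0.153 ff 60.0 q7 -0.6
```

>>> play_rows(translation=[[0,0,0],[0,0,0],[0,0,0],[0,0,0],[0,0,0]], delta_rot=[[0,0,7],[0,0,7],[0,0,7],[0,0,7],[0,0,7]], grip=[-1,-1,-1,-1,-1])

```text
clock: 14.1
tool_pos: [0.4422, 0.0133, 0.1631]
eef_rot: [0.848, 0.531, -0.002, 0.001]
contact_force: [-2.3, -6.0, 5.4]
opening: 0.157
finger_force: 60.2
```

```bash
python3 -c "
from h import *
st(); cv2.imwrite('pics/w5.png',r.snapshot('wrist')); st()"
```

```text
t 14.1 xp,yp,z mm [ -1.3  80.1 163.1] az 64.09 tilt [-0.14 -0.23] F press [-5.51  3.3   5.37] M [-1.061  0.546  0.42 ] open 0.157 ff 60.2 q7 -0.98
t 14.15 xp,yp,z mm [ -1.3  80.2 163. ] az 63.84 tilt [-0.14 -0.23] F press [-4.41  3.07  5.25] M [-1.116  0.425  0.124] open 0.155 ff 60.0 q7 -0.98
```

```bash
python3 -c "
from h import *
rows(H-.0782*Y+[0,0,.163],99.5,5)"
```

```text
n 5 T [[0.0187, 0.0256, 0.0], [0.0154, 0.0277, 0.0], [0.0118, 0.0294, 0.0], [0.0081, 0.0306, 0.0], [0.0042, 0.0314, 0.0]] rz/row -7.133 az now 63.84
```

>>> play_rows(translation=[[0,0,0],[0,0,0],[0,0,-0.037],[0.0187,0.0256,0],[0.0154,0.0277,0],[0.0118,0.0294,0],[0.0081,0.0306,0],[0.0042,0.0314,0],[0,0,0]], delta_rot=[[0,0,0],[0,0,0],[0,0,0],[0,0,-7.13],[0,0,-7.13],[0,0,-7.13],[0,0,-7.13],[0,0,-7.13],[0,0,0]], grip=[-0.4,-0.4,-0.4,-0.3,-0.3,-0.3,-0.3,-0.3,-0.3])

```text
clock: 15.28
tool_pos: [0.6011, 0.0455, 0.1994]
eef_rot: [0.643, 0.766, 0.001, 0.0]
contact_force: [0.1, 0.2, 0.3]
opening: 0.351
finger_force: 0.0
```

Run:
```python
from h import *
st(); c=r.get_calibration('wrist'); im=r.snapshot('wrist'); cv2.imwrite('pics/w6.png',im); st()
for t in ['knob_near','knob_far']:
  for d in r.look_for('wrist',t)[:2]:
    p=np.array(d['point'])-H; print(t,d['confidence'],p@X,p@Y,p[2])
print(proj(c,[H+.0785*Y+[0,0,.167],H-.0782*Y+[0,0,.167]]))
```

```text
t 15.28 xp,yp,z mm [  3.9 -81.9 199.4] az 99.95 tilt [0.11 0.13] F press [ 0.17 -0.1   0.31] M [-0.024 -0.048  0.001] open 0.351 ff 0.0 q7 -0.4
t 15.32 xp,yp,z mm [  3.7 -80.1 199.2] az 99.92 tilt [-0.02  0.06] F press [-0.07  0.11  0.64] M [-0.019 -0.111  0.016] open 0.346 ff 0.0 q7 -0.41
knob_near 0.67 0.003435629605459304 0.06828328089081612 0.157
knob_far 0.63 0.005628824501099177 -0.07945134570751983 0.1666
[[ 47.07700814 247.70392105]
 [313.24670884 251.48293449]]
```

View pics/w6.png

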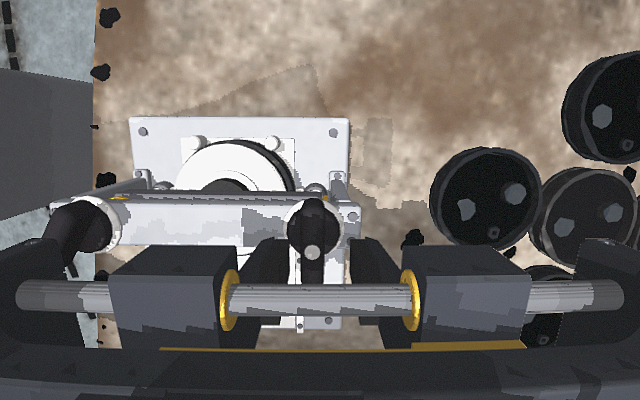

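>>> play_rows(translation=[[0,0,0.015],[0,0,0],[0,0,0]], delta_rot=[[0,0,0],[0,0,0],[0,0,0]], grip=[-0.3,-0.3,-0.3])

```text
clock: 15.8
tool_pos: [0.599, 0.0446, 0.1844]
eef_rot: [0.643, 0.766, -0.0, -0.0]
contact_force: [-0.4, -0.5, -0.3]
opening: 0.352
finger_force: 0.0
```

```bash
python3 -c "
from h import *
st()"
```

```text
t 15.8 xp,yp,z mm [  3.4 -79.7 184.4] az 100.0 tilt [-0.03 -0.02] F press [-0.45  0.51 -0.33] M [-0.028 -0.116  0.011] open 0.352 ff 0.0 q7 -0.42
```

>>> play_rows(translation=[[-0.0034,-0.0015,0.0214],[0,0,0],[0,0,0],[0,0,0],[0,0,0],[0,0,0],[0,0,0],[0,0,0],[0,0,0],[0,0,0]], delta_rot=[[0,0,0],[0,0,0],[0,0,0],[0,0,0],[0,0,0],[0,0,7],[0,0,7],[0,0,7],[0,0,7],[0,0,7]], grip=[-0.3,-0.3,-1,-1,-1,-1,-1,-1,-1,-1])

```text
clock: 17.05
tool_pos: [0.5977, 0.0412, 0.1639]
eef_rot: [0.844, 0.537, -0.001, 0.0]
contact_force: [-4.0, -0.5, 6.5]
opening: 0.157
finger_force: 60.2
```

```bash
python3 -c "
from h import *
st()"
```

```text
t 17.05 xp,yp,z mm [  0.2 -77.9 163.9] az 64.91 tilt [-0.05 -0.04] F press [0.19 4.05 6.48] M [-0.08   0.812  0.425] open 0.157 ff 60.2 q7 -0.89
```

>>> play_rows(translation=[[0,0,0],[0,0,0],[0,0,0],[0,0,0],[0,0,0]], delta_rot=[[0,0,7],[0,0,7],[0,0,7],[0,0,7],[0,0,7]], grip=[-1,-1,-1,-1,-1])

```text
clock: 17.68
tool_pos: [0.5977, 0.0413, 0.1639]
eef_rot: [0.966, 0.258, -0.001, 0.0]
contact_force: [-4.3, -0.6, 5.5]
opening: 0.152
finger_force: 60.3
```

```bash
python3 -c "
from h import *
st()
rows(H+.0785*Y+.0006*X+[0,0,.163],64,5,H-.0782*Y+[0,0,.163],30)"
```

```text
t 17.68 xp,yp,z mm [  0.3 -77.8 163.9] az 29.94 tilt [-0.07 -0.03] F press [0.14 4.29 5.53] M [-0.023  0.934  0.558] open 0.152 ff 60.3 q7 -1.33
n 5 T [[-0.0293, -0.011, -0.0], [-0.0278, -0.0144, -0.0], [-0.0259, -0.0176, -0.0], [-0.0236, -0.0206, -0.0], [-0.021, -0.0232, -0.0]] rz/row -6.8 az now 30
```

>>> play_rows(translation=[[0,0,0],[0,0,0],[0,0,-0.037],[-0.0293,-0.011,0],[-0.0278,-0.0144,0],[-0.0259,-0.0176,0],[-0.0236,-0.0206,0],[-0.021,-0.0232,0],[0,0,0.015],[0,0,0],[0,0,0]], delta_rot=[[0,0,0],[0,0,0],[0,0,0],[0,0,-6.8],[0,0,-6.8],[0,0,-6.8],[0,0,-6.8],[0,0,-6.8],[0,0,0],[0,0,0],[0,0,0]], grip=[-0.4,-0.4,-0.4,-0.3,-0.3,-0.3,-0.3,-0.3,-0.3,-0.3,-0.3])

```text
clock: 19.05
tool_pos: [0.4449, 0.0157, 0.1855]
eef_rot: [0.848, 0.53, 0.001, 0.0]
contact_force: [-0.0, 0.5, 1.1]
opening: 0.352
finger_force: 0.0
```

```bash
python3 -c "
from h import *
st()
rows(H+.0785*Y+.0006*X+[0,0,.163],64,1)"
```

```text
t 19.05 xp,yp,z mm [  0.6  77.1 185.5] az 64.01 tilt [0.07 0.02] F press [ 0.47 -0.04  1.13] M [ 0.018 -0.057 -0.028] open 0.352 ff 0.0 q7 -0.97
n 1 T [-0.0008, -0.0011, 0.0225] rz/row 0.007 az now 64.01
```

>>> play_rows(translation=[[-0.0008,-0.0011,0.022],[0,0,0],[0,0,0],[0,0,0],[0,0,0],[0,0,0],[0,0,0],[0,0,0],[0,0,0],[0,0,0]], delta_rot=[[0,0,0],[0,0,0],[0,0,0],[0,0,0],[0,0,0],[0,0,7],[0,0,7],[0,0,7],[0,0,7],[0,0,7]], grip=[-0.3,-0.3,-1,-1,-1,-1,-1,-1,-1,-1])

```text
clock: 20.3
tool_pos: [0.4426, 0.0159, 0.1638]
eef_rot: [0.968, 0.25, 0.0, -0.0]
contact_force: [-1.1, 1.7, 5.6]
opening: 0.15
finger_force: 60.3
```

```bash
python3 -c "
from h import *
st()"
```

```text
t 20.3 xp,yp,z mm [  1.1  79.3 163.8] az 28.98 tilt [0.03 0.02] F press [1.89 0.8  5.58] M [0.252 0.345 0.584] open 0.15 ff 60.3 q7 -1.36
```

>>> play_rows(translation=[[0,0,0],[0,0,0],[0,0,0]], delta_rot=[[0,0,5.5],[0,0,5.5],[0,0,5]], grip=[-1,-1,-1])

```text
clock: 20.68
tool_pos: [0.4425, 0.0162, 0.1638]
eef_rot: [0.994, 0.114, 0.0, -0.0]
contact_force: [-1.5, 2.7, 5.9]
opening: 0.154
finger_force: 60.4
```

```bash
python3 -c "
from h import *
st()
rows(H-.0782*Y+[0,0,.163],29.7,4,H+.0785*Y+.0006*X+[0,0,.163],13)"
```

```text
t 20.68 xp,yp,z mm [  1.5  79.4 163.8] az 13.07 tilt [0.01 0.04] F press [2.94 1.04 5.92] M [0.318 0.352 0.714] open 0.154 ff 60.4 q7 -1.51
n 4 T [[0.0391, 0.0025, -0.0], [0.0388, 0.0053, -0.0], [0.0383, 0.0081, -0.0], [0.0376, 0.0109, -0.0]] rz/row -4.175 az now 13
```

>>> play_rows(translation=[[0,0,0],[0,0,0],[0,0,-0.037],[0.0391,0.0025,0],[0.0388,0.0053,0],[0.0383,0.0081,0],[0.0376,0.0109,0],[0,0,0.015],[0,0,0],[0,0,0]], delta_rot=[[0,0,0],[0,0,0],[0,0,0],[0,0,-4.2],[0,0,-4.2],[0,0,-4.2],[0,0,-4.2],[0,0,0],[0,0,0],[0,0,0]], grip=[-0.4,-0.4,-0.4,-0.3,-0.3,-0.3,-0.3,-0.3,-0.3,-0.3])

```text
clock: 21.92
tool_pos: [0.5959, 0.0405, 0.185]
eef_rot: [0.966, 0.257, -0.001, 0.0]
contact_force: [0.2, -0.2, 0.2]
opening: 0.345
finger_force: 0.0
```

```bash
python3 -c "
from h import *
st()
rows(H-.0782*Y+[0,0,.163],29.9,1)"
```

```text
t 21.93 xp,yp,z mm [ -0.2 -75.9 185. ] az 29.77 tilt [-0.11 -0.04] F press [-0.22 -0.12  0.2 ] M [-0.025 -0.02   0.022] open 0.345 ff 0.0 q7 -1.3
n 1 T [[0.0022, 0.0006, 0.022]] rz/row -0.126 az now 29.77
```

Turn the far knob 16° to match, then read.

>>> play_rows(translation=[[0.0022,0.0006,0.0217],[0,0,0],[0,0,0],[0,0,0],[0,0,0],[0,0,0],[0,0,0],[0,0,0]], delta_rot=[[0,0,0],[0,0,0],[0,0,0],[0,0,0],[0,0,0],[0,0,5.5],[0,0,5.5],[0,0,5]], grip=[-0.3,-0.3,-1,-1,-1,-1,-1,-1])

```text
clock: 22.92
tool_pos: [0.5994, 0.0418, 0.1644]
eef_rot: [0.993, 0.12, 0.0, 0.0]
contact_force: [-2.0, 0.9, 4.7]
opening: 0.154
finger_force: 60.4
```

```bash
python3 -c "
from h import *
st()"
```

```text
t 22.93 xp,yp,z mm [  0.6 -79.6 164.4] az 13.8 tilt [ 0.03 -0.01] F press [1.24 1.79 4.74] M [0.157 0.467 0.741] open 0.154 ff 60.4 q7 -1.5
```

>>> play_rows(translation=[[0,0,0]], delta_rot=[[0,0,1]], grip=[-1])

```text
clock: 23.05
tool_pos: [0.5995, 0.0418, 0.1644]
eef_rot: [0.994, 0.112, 0.0, 0.0]
contact_force: [-2.0, 0.0, 4.9]
opening: 0.156
finger_force: 60.4
```

```bash
python3 -c "
from h import *
st()
rows(H+.0785*Y+.0006*X+[0,0,.163],13,4,H-.0782*Y+[0,0,.163],13)"
```

```text
t 23.05 xp,yp,z mm [  0.5 -79.7 164.4] az 12.9 tilt [ 0.04 -0.02] F press [0.33 1.95 4.91] M [0.129 0.434 0.717] open 0.156 ff 60.4 q7 -1.51
n 4 T [-0.0391, -0.0025, -0.0] rz/row -0.0 az now 13
```

>>> play_rows(translation=[[0,0,0],[0,0,0],[0,0,-0.037],[-0.0391,-0.0025,0],[-0.0391,-0.0025,0],[-0.0391,-0.0025,0],[-0.0391,-0.0025,0],[0,0,0.015],[0,0,0],[0,0,0]], delta_rot=[[0,0,0],[0,0,0],[0,0,0],[0,0,0],[0,0,0],[0,0,0],[0,0,0],[0,0,0],[0,0,0],[0,0,0]], grip=[-0.4,-0.4,-0.4,-0.3,-0.3,-0.3,-0.3,-0.3,-0.3,-0.3])

```text
clock: 24.3
tool_pos: [0.4455, 0.0166, 0.1857]
eef_rot: [0.994, 0.111, 0.001, 0.0]
contact_force: [1.0, -0.2, -0.1]
opening: 0.349
finger_force: 0.0
```

```bash
python3 -c "
from h import *
st()
rows(H+.0785*Y+.0006*X+[0,0,.163],13.2,1)"
```

```text
t 24.3 xp,yp,z mm [  1.4  76.3 185.7] az 12.78 tilt [0.06 0.  ] F press [-0.36 -0.96 -0.14] M [ 0.015  0.025 -0.048] open 0.349 ff 0.0 q7 -1.52
n 1 T [[-0.0022, 0.0006, 0.0227]] rz/row -0.418 az now 12.78
```

>>> play_rows(translation=[[-0.0022,0.0006,0.0224],[0,0,0],[0,0,0],[0,0,0],[0,0,0],[0,0,0],[0,0,0]], delta_rot=[[0,0,0],[0,0,0],[0,0,0],[0,0,0],[0,0,0],[0,0,1.5],[0,0,1.5]], grip=[-0.3,-0.3,-1,-1,-1,-1,-1])

```text
clock: 25.18
tool_pos: [0.4431, 0.0164, 0.1637]
eef_rot: [0.996, 0.086, 0.001, -0.0]
contact_force: [-1.5, 2.9, 6.1]
opening: 0.155
finger_force: 60.3
```

```bash
python3 -c "
from h import *
st()
print(r.get_state()['moment'])"
```

```text
t 25.18 xp,yp,z mm [  1.5  78.7 163.7] az 9.88 tilt [0.08 0.05] F press [3.12 0.96 6.1 ] M [0.624 0.206 0.716] open 0.155 ff 60.3 q7 -1.55
[0.62394549 0.20570344 0.71553867]
```

>>> play_rows(translation=[[0,0,0],[0,0,0],[0,0,0],[0,0,-0.04],[0,0,-0.05],[0,0,0],[0,0,0],[0,0,0]], delta_rot=[[0,0,0],[0,0,0],[0,0,0],[0,0,0],[0,0,0],[0,0,0],[0,0,0],[0,0,0]], grip=[-0.4,-0.3,-0.3,-0.3,-0.3,-0.3,-0.3,-0.3])

```text
clock: 26.18
tool_pos: [0.4418, 0.0153, 0.2519]
eef_rot: [0.996, 0.085, -0.001, 0.0]
contact_force: [-0.2, 0.1, 0.1]
opening: 0.35
finger_force: 0.0
```

Run:
```python
from h import *
st(); a=r.snapshot('wrist'); b=r.snapshot('side')[150:270,250:410]
cv2.imwrite('pics/w9.png',np.vstack([a[:250],cv2.resize(b,(467,350))[:, :].copy() if 0 else cv2.copyMakeBorder(cv2.resize(b,(467,345)),0,0,0,173,0)]))
```

```text
t 26.18 xp,yp,z mm [  0.7  80.2 251.9] az 9.79 tilt [-0.17 -0.03] F press [0.17 0.16 0.1 ] M [0.077 0.013 0.041] open 0.35 ff 0.0 q7 -1.54
```

View pics/w9.png

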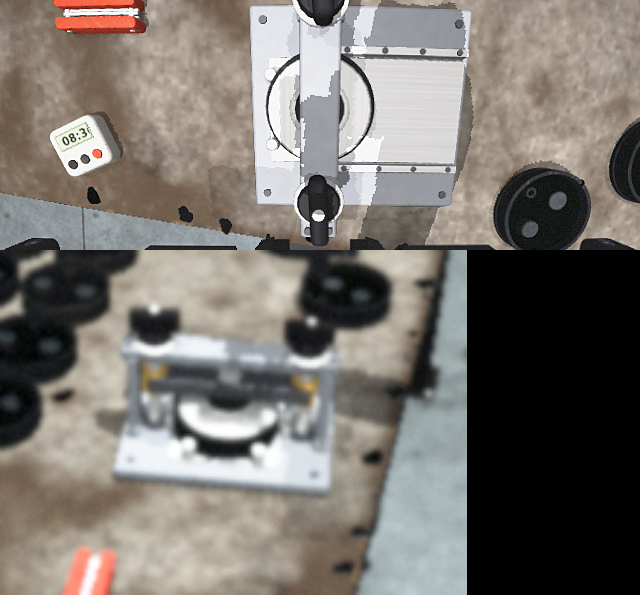

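The cup sits against both pins (pins at about (271,73) and (272,144)) and is concentric under the plate. The beam is level and the surroundings are undisturbed.

```bash
python3 -c "
from h import *
print(r.finish_job())"
```

```text
the job is handed in; nothing more can be done
None
```

The cup is home against both stop pins and clamped with the beam level: the last knob readings were about 0.72 N m near and 0.72–0.74 N m far, a rise of about 0.3 over free running, and the job was handed in at about 26 s.

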